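# Shut and latch the battery hatch of a printed car chassis

### The arm

A 6-joint arm with a two-finger parallel gripper is mounted at the origin on the work surface. World frame = base frame: x ahead of the robot, y to its left, z up, the work surface at z = 0. Lengths are in m, angles in degrees, forces in N, time in s.
With the tool pointing down it reaches from about 0.3 to 0.75 m from the base axis. Payload 8.5 kg.
Tool frame: the origin (TCP) lies on the centre line of the jaws, within the pads' length; the fingertips stand 19 mm ahead of it and the grasp point (between the pads) is the TCP (env.tcp_to_tips is the z of the fingertips in the tool frame, in m); z points along the fingers, y is the line along which they close (so a half turn about z gives the same grasp; the last joint's range is limited). The gripper opens to 85 mm and grips with 20 to 120 N. Pads are 22 mm wide; open, the fingers measure 114 mm over their backs; the gripper's body (76 mm by 85 mm) begins 54 mm behind the grasp point. The pads swing forward as they close: fully open they stand 13 mm farther back than shut.
Start: joints at [-85.101, 21.807, 74.336, -0, 83.858, -12.336], TCP at [0.163, -0.525, 0.25] pointing down, gripper open.
Joint ranges: [-178.18, 178.18], [-50.72, 133.34], [12.68, 142.11], [-81.47, 261.47], [9.98, 163.14], [-165.26, 165.26]. Speed limits (degrees/s): [136.94, 136.94, 180, 180, 180, 180].

### API

Orientations are given as a 3x3 rotation matrix whose columns are the frame's x, y, z axes.
In Python, from rig import env gives the robot as it stands.
- The arm moves only by the tool servo_tool, never from a script. Its argument "steps" is a list of rows, each an object of numbers: "tx", "ty", "tz": the shift along the world's x, y, z in cm; "yaw": the turn about the world's z in degrees; "claw": the finger opening in cm, from 0 to 8.54. In form: [{"tx": .., "ty": .., "tz": .., "yaw": .., "claw": ..}, ...]. A call has 1 to 20 rows; each row shifts and turns the commanded pose from where the row before left it; what a row does not reach is not made up. A row lasts 1/10 s, in which the tool goes at most 50 mm and 8.59 degrees, less where a joint would pass 70% of its speed; a pose out of reach is approached as far as the arm can. A call with a gripper value outside its range is refused whole. The fingers move at their own pace and stop on an object; "newtons" is the grip in N (left out, the last holds). Time passes only in rows, so rows that do not move let the fingers close. It gives the time, the measured TCP pose, the force, the opening and the grip force at its end, in the units of the state.
- env.observe(): the state, without advancing time (a new reading comes with each control period).
- env.get_image(name): name is "side" or "top"; returns (picture, depth): 420x560x3 uint8, red, green, blue; 420x560 float32, m along the optical axis (not along the pixel's ray), 0 where there is no reading.
- env.camera_model(name): a dict with "fovy" (degrees; the focal length in pixels is half the picture's height over the tangent of half this angle, whatever the lens; pixels are square), "cx", "cy" (the principal point, pixels), "dist_coeffs" ([k1, k2, p1, p2, k3] as OpenCV has them; the pictures are not rectified), "T" (4x4, takes a point from camera to world coordinates). Camera axes: x right, y down, z forward; pixel columns grow to the right and rows downward; lengths in m; the calibration is good to about 2 mm. A picture is of the moment at which its call begins. camera_model takes no time and is no camera call.
- env.close_job(): hands the job in; it is judged then, once.
The state is a dict: "time_s": time; "q": joint angles; "qvel": joint speeds; "joint_efforts": joint torques, N m; "position": TCP position; "tool_rot": TCP orientation; "ft_force": force on the tool from outside, world axes, zero at the start; "wrist_torque": the same for the moment, N m; "grip_width": finger opening in m; "gripper_force": force on a finger pad.
Only numpy, scipy, OpenCV 4.12 (cv2) and the standard library are available. Lean on these libraries where they do the work, as an engineer would, in place of code of your own. Each camera call takes 0.05 s, during which the arm holds its last target. There are 200 camera calls.

### The job

Shut the battery hatch on the upside-down car chassis and secure it with its push-and-turn wing latch: with the hatch flat on the deck, press the wing down, turn it until its yellow end points squarely out past the hatch's free edge, and let it spring up so that the tongue hooks under the deck. If the tongue sticks out at the start and would land on the deck, turn it in first. Leave the glue gun, the screwdriver and the spare wheel where they are.

Things in the scene. Friction and masses are not known exactly. Their poses are not given: they have to be found in the camera images.
- chassis: Upside-down pink printed toy-car chassis, 190 x 405 mm, four black wheels (72 mm across), fixed on a plywood jig 200 x 380 mm. Origin on the bench under the jig's middle; z up, y along the car. The pink deck's upper face is 95 mm above the bench; it is 10 mm thick and has an opening from x -63 to +60, y -60 to +60 mm that the hatch covers. Hatch hinge at x +75 mm, free edge towards -x.
- hatch (a joint): Opening angle of the hatch, a pale pink plate 155 mm (hinge to free edge) x 150 x 8 mm that shuts flat on the deck. 0 = shut, positive = free edge raised, at most 1.2 rad. Its stiff hinge stays where it is left; 1 to 4 N at the push point moves it down. It carries the wing latch.
- hatch_hinge (a point): Middle of the hatch's hinge axis, level with the hatch's underside. Its axes turn with the hatch: y along the hinge, -x towards the free edge, z the hatch's outward normal.
- hatch_push (a point): Bare spot on the hatch's outer (upper) face, good for pushing it shut: 95 mm from the hinge towards the free edge, 58 mm to the +y side of the middle line. Axes as hatch_hinge.
- wing_grip (a point): Grip point on the wing latch's axis, 124 mm from the hinge on the hatch's middle line. The wing is an upright black fin 64 mm long, 12 thick, 30 high; the point is 10 mm below its top and 36 mm above the hatch's upper face (26 when fully pressed). Turns with the wing: x along the fin, y through its thickness, z away from the hatch. The fin's yellow end is at -x, over the tongue.
- tongue_tip (a point): Tip of the steel tongue that is fixed to the wing beneath the hatch, 34 mm from the wing's axis under its yellow end, at mid-thickness; 14 mm wide, 6 thick. Unpressed it lies 6 to 12 mm below the hatch's underside. With the hatch shut, the wing's axis is 14 mm inside the edge of the deck opening under which the tongue must hook. Axes as wing_grip.
- wing (a joint): Turn of the wing, counter-clockwise positive seen from above, stops at 0 and 2.75 rad, stays where left (stiff, 0.06 N m). 0 = locked: tongue and yellow end point square out past the hatch's free edge (chassis -x). Above 1.45 the tongue clears the deck and the hatch can shut; below, the tongue lands on top of the deck and holds the hatch about 0.1 rad open.
- plunger (a joint): How far the wing and tongue are pushed into the hatch: 0 = up, 0.010 m = bottomed. A spring pushes them up, 4 N at first, 10 N at the bottom. With the hatch shut the tongue goes under the deck only when pushed more than 5 mm; else it strikes the edge of the opening. Let go with the tongue under the deck, it springs up against it and reads about 0.005.
- gluegun: Bystander: yellow glue gun lying on its side, about 160 x 120 x 34 mm, loose. Origin under the middle of its barrel.
- screwdriver: Bystander: screwdriver 180 mm long, lying loose. Origin under its middle.
- wheel: Bystander: spare black wheel, 72 mm across and 24 mm thick, lying flat, loose. Origin under its centre.

How it is judged:
By the outcome, as a careful person would: the job done as asked, in the order asked, and still so for the second after the job is handed in, with the robot touching nothing.
It also fails if it takes over 67 s, if anything falls off the work surface, if the arm or the gripper's body presses on something with over 40 N, if the wrist force passes 120 N, or if a joint passes its speed limit or range.

## Working session

There is one attempt and no reset: what is moved stays moved. The work goes in short steps, Python scripts to look and compute and a tool call to move; the robot and the scene stay as the last step left them, time stands still between calls to the robot, and variables do not carry over. Pictures are saved under pics/ and viewed, at most 10 in all, crops included, and the job is handed in when it is done.

Besides the shell and the picture viewer there is one more tool, called after "Request:" by a JSON object that holds its "name" and its "arguments". servo_tool: Moves the arm, as the interface text tells. Its arguments: {"type":"object","properties":{"steps":{"type":"array"},"newtons":{"type":"number"}},"required":["steps"]}

```bash
mkdir -p pics; cat > h.py <<'E'
import numpy as np, cv2
from rig import env
def grab(n):
    im,d=env.get_image(n); return im,d
def K(n):
    m=env.camera_model(n); f=210/np.tan(np.radians(m['fovy'])/2)
    return np.array([[f,0,m['cx']],[0,f,m['cy']],[0,0,1]]),np.array(m['dist_coeffs'],float),np.array(m['T'])
def rays(n,uv):
    k,d,T=K(n); p=cv2.undistortPoints(np.array(uv,float).reshape(-1,1,2),k,d).reshape(-1,2)
    return np.c_[p,np.ones(len(p))],T
def pts(n,uv,dep):   # depth points
    r,T=rays(n,uv); uv=np.array(uv).reshape(-1,2).astype(int); z=dep[uv[:,1],uv[:,0]]
    return (r*z[:,None])@T[:3,:3].T+T[:3,3]
def plane(n,uv,h):
    r,T=rays(n,uv); r=r@T[:3,:3].T; s=(h-T[2,3])/r[:,2]; return T[:3,3]+r*s[:,None]
def proj(n,P):
    k,d,T=K(n); Ti=np.linalg.inv(T); return cv2.projectPoints(np.array(P,float).reshape(-1,3),cv2.Rodrigues(Ti[:3,:3])[0],Ti[:3,3],k,d)[0].reshape(-1,2)
def save(n,name):
    im,d=grab(n); cv2.imwrite('pics/'+name+'.png',im[:,:,::-1]); np.savez('pics/'+name,im=im,d=d); return im,d
E
python3 -c "
from h import *
for n in('top','side'):
    save(n,n+'0'); print(K(n))
print(env.observe())"
```

```text
(array([[413.14132986,   0.        , 285.8127315 ],
       [  0.        , 413.14132986, 210.4641384 ],
       [  0.        ,   0.        ,   1.        ]]), array([-0.06041976,  0.        ,  0.        ,  0.        ,  0.        ]), array([[ 0.0187053 , -0.99348179,  0.11244577,  0.46495934],
       [-0.99978716, -0.01760693,  0.01075325,  0.08311316],
       [-0.00870334, -0.11262298, -0.99359968,  1.35183291],
       [ 0.        ,  0.        ,  0.        ,  1.        ]]))
(array([[411.25669628,   0.        , 279.14642082],
       [  0.        , 411.25669628, 215.77108372],
       [  0.        ,   0.        ,   1.        ]]), array([-0.06238105,  0.        ,  0.        ,  0.        ,  0.        ]), array([[-0.84203124, -0.30378216,  0.44575754,  0.11334667],
       [-0.53929142,  0.49271946, -0.6829292 ,  0.8775272 ],
       [-0.0121717 , -0.81544094, -0.57871229,  0.76252777],
       [ 0.        ,  0.        ,  0.        ,  1.        ]]))
{'time_s': 0.1, 'q': array([-8.51007036e+01,  2.18386376e+01,  7.43785683e+01, -2.23970736e-03,
        8.38578955e+01, -1.23368186e+01]), 'qvel': array([-0.02006985, -0.10496637, -0.13770013,  0.13143419, -0.05235142,
       -0.00997833]), 'joint_efforts': array([ 3.53843418e-03, -4.49223626e+01, -2.31656796e+01, -1.60136751e-04,
        3.72406648e-03,  1.04918101e-05]), 'position': array([ 0.16292953, -0.52507086,  0.24977022]), 'tool_rot': array([[ 9.55090551e-01,  2.96314050e-01, -1.50669390e-04],
       [ 2.96313990e-01, -9.55089693e-01,  1.30265709e-03],
       [ 2.42092816e-04, -1.28880092e-03, -9.99999140e-01]]), 'ft_force': array([-0.5538565 ,  0.52806895,  0.03698284]), 'wrist_torque': array([-0.04762471, -0.03390731,  0.04628764]), 'gripper_force': 0.0, 'grip_width': 0.08544285712407387}
```

View pics/top0.png

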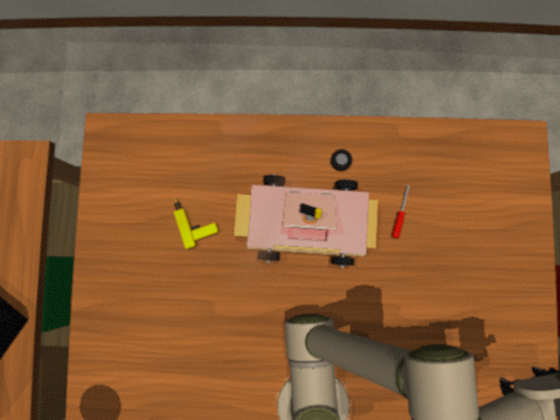

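View pics/side0.png

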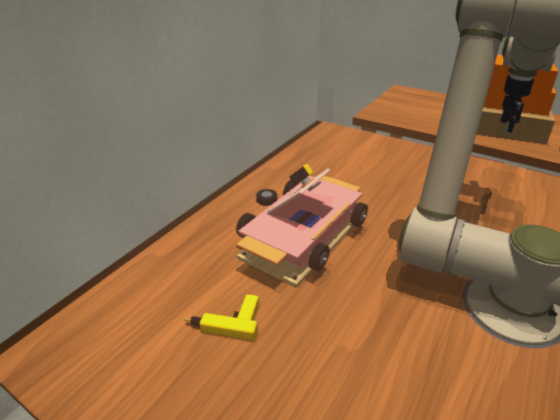

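The top view shows the chassis at (307,220), with its hinge on the far (+x) side at row ~193 and the opening showing at row ~235. The wing is at (311,212), its yellow end at (318,213) towards world -y. The side view shows the hatch edge-on, raised, from (275,213) to (330,172).

```bash
cat > m.py <<'E'
from h import *
z=np.load('pics/top0.npz'); im,d=z['im'],z['d']
v,u=np.mgrid[175:265,225:390]; uv=np.c_[u.ravel(),v.ravel()]
P=pts('top',uv,d); c=im[uv[:,1],uv[:,0]]; hsv=cv2.cvtColor(c[None],cv2.COLOR_RGB2HSV)[0]
pink=(c[:,0]>150)&(c[:,2]>100)&(c[:,0].astype(int)-c[:,1]>30)
dk=pink&(abs(P[:,2]-.095)<.006)
r=cv2.minAreaRect(P[dk][:,:2].astype(np.float32)); print('deck',dk.sum(),P[dk][:,2].mean(),r)
yw=(P[:,2]<.08)&(P[:,2]>.01)
ht=(P[:,2]>.104)&(hsv[:,1]<130)&(c[:,0]>150)&pink
Q=P[ht]; 
A=np.c_[Q[:,:2],np.ones(len(Q))]; 
k=np.ones(len(Q),bool)
for _ in range(5):
    s=np.linalg.lstsq(A[k],Q[k,2],rcond=None)[0]; e=Q[:,2]-A@s; k=abs(e)<.004
print('hatch plane',s,k.sum(),len(Q),'angle',np.degrees(np.arctan(np.hypot(*s[:2]))), Q[k].min(0),Q[k].max(0))
yel=(hsv[:,0]>22)&(hsv[:,0]<35)&(hsv[:,1]>150)&(P[:,2]>.13)
blk=(c.max(1)<70)&(P[:,2]>.13)
for nme,m in(('yel',yel),('blk',blk)): print(nme,m.sum(),uv[m].mean(0),P[m].mean(0),P[m].min(0),P[m].max(0))
cv2.imwrite('pics/crop0.png',cv2.resize(im[175:265,225:390,::-1],None,fx=4.5,fy=4.5,interpolation=cv2.INTER_CUBIC))
E
python3 m.py
```

```text
deck 4805 0.09478115476352408 ((0.5821341872215271, 0.027578800916671753), (0.36282381415367126, 0.1905524730682373), 87.26165771484375)
hatch plane [-1.07492584  0.06334751  0.8061017 ] 790 1374 angle 47.117587428798736 [ 0.55064277 -0.04940839  0.10452073] [0.65975682 0.10321174 0.21260805]
yel 56 [316.41071429 212.32142857] [0.58551799 0.00983727 0.24178254] [ 0.46495934 -0.00142812  0.20574834] [0.59854499 0.08311316 1.35183291]
blk 125 [306.76 209.32] [0.59347457 0.03672251 0.24079097] [0.46495934 0.01745501 0.20044292] [0.61311408 0.08311316 1.35183291]
```

View pics/crop0.png

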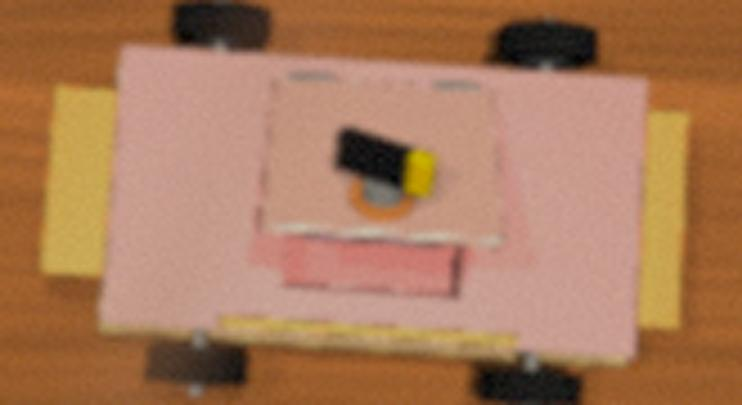

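The crop shows the hatch spanning columns 265-500 with its free edge at row ~240. The fin runs from (345,145) to its yellow end at (430,175), and the hub is at (382,195).

```bash
cat >> m.py <<'E'
print('----')
yw=np.radians(-2.9); R=np.array([[np.cos(yw),-np.sin(yw),0],[np.sin(yw),np.cos(yw),0],[0,0,1]])
ok=d[uv[:,1],uv[:,0]]>0
h=ht.copy(); h[ht]=k
H=P[h]@R   # chassis-aligned
D=P[dk]@R
print('deck centre aligned',[ (np.percentile(D[:,i],.5),np.percentile(D[:,i],99.5)) for i in(0,1)])
print('hatch',[ (np.percentile(H[:,i],.5),np.percentile(H[:,i],99.5)) for i in(0,1)])
s2=np.polyfit(H[:,0],H[:,2],1); th=-np.arctan(s2[0]); print('theta',th,np.degrees(th))
# hinge: outer face at 8mm normal above the hinge axis at z .095
# line z=s2[0]x+s2[1]; point = hinge + 8mm*n, n=(sin th,0,cos th)
zx=.095+.008*np.cos(th); xh=(zx-s2[1])/s2[0]-.008*np.sin(th); print('hinge x aligned',xh)
yc=(np.percentile(H[:,1],.5)+np.percentile(H[:,1],99.5))/2
n=np.array([np.sin(th),0,np.cos(th)]); ex=np.array([np.cos(th),0,-np.sin(th)])
hin=np.array([xh,yc,.095])
print('grip point world',R@(hin-ex*.124+n*.044),'push',R@(hin-ex*.095+n*.008+[0,.058,0]))
pl=[]
for m in(yel&ok,blk&ok&(P[:,2]<.3)):
    F=P[m]@R-hin; L=np.c_[F@ex,F[:,1],F@n]; t=L[L[:,2]>.047]; print(len(L),len(t),L.mean(0),t.mean(0),t.min(0),t.max(0)); pl.append(t)
Q=np.vstack(pl); print(cv2.minAreaRect(Q[:,:2].astype(np.float32)))
dd=pl[0].mean(0)-pl[1].mean(0); print('wing angle',np.arctan2(-dd[1],-dd[0]))
E
python3 m.py | sed '1,/----/d'
```

```text
deck centre aligned [(np.float64(0.48541935564908323), np.float64(0.6744210394841458)), (np.float64(-0.12170338405234299), np.float64(0.2370434958023013))]
hatch [(np.float64(0.5526823517916427), np.float64(0.6543901365458052)), (np.float64(-0.015606258605238399), np.float64(0.13216424503024823))]
theta 0.7929084319756043 45.43030669253806
hinge x aligned 0.6527493715365544
grip point world [0.59925846 0.0279966  0.21421543] push [0.59690484 0.0861902  0.16829196]
55 19 [-0.13666264 -0.02005093  0.04166813] [-0.13628879 -0.0202962   0.05093854] [-0.1403891  -0.0265611   0.04702084] [-0.12890436 -0.01246945  0.0546279 ]
122 37 [-0.12557733  0.00744271  0.04133698] [-0.1243226   0.0071113   0.05079685] [-0.13431946 -0.01035119  0.04702154] [-0.11218773  0.02598372  0.05398542]
((-0.12619273364543915, -0.0002584010362625122), (0.057763781398534775, 0.011658607050776482), 69.32486724853516)
wing angle 1.1591391658245265
```

Measurements agree with the given sizes: deck z 94.8 mm, deck width 190 mm, and wing axis 126 mm from the hinge against the stated 124. The hatch is open about 0.79 rad and the wing is at about 1.2 rad, so the tongue has to be turned in before closing. I'll lower the hatch part-way, turn the wing with a loose jaw, then shut the hatch.

Request:
{"name": "servo_tool", "arguments": {"steps": [{"tx": 2.2, "ty": 3.05, "tz": 0.3, "yaw": 3.5, "claw": 0}, {"tx": 2.2, "ty": 3.05, "tz": 0.3, "yaw": 3.5, "claw": 0}, {"tx": 2.2, "ty": 3.05, "tz": 0.3, "yaw": 3.5, "claw": 0}, {"tx": 2.2, "ty": 3.05, "tz": 0.3, "yaw": 3.5, "claw": 0}, {"tx": 2.2, "ty": 3.05, "tz": 0.3, "yaw": 3.5, "claw": 0}, {"tx": 2.2, "ty": 3.05, "tz": 0.3, "yaw": 3.5, "claw": 0}, {"tx": 2.2, "ty": 3.05, "tz": 0.3, "yaw": 3.5, "claw": 0}, {"tx": 2.2, "ty": 3.05, "tz": 0.3, "yaw": 3.5, "claw": 0}, {"tx": 2.2, "ty": 3.05, "tz": 0.3, "yaw": 3.5, "claw": 0}, {"tx": 2.2, "ty": 3.05, "tz": 0.3, "yaw": 3.5, "claw": 0}, {"tx": 2.2, "ty": 3.05, "tz": 0.3, "yaw": 3.5, "claw": 0}, {"tx": 2.2, "ty": 3.05, "tz": 0.3, "yaw": 3.5, "claw": 0}, {"tx": 2.2, "ty": 3.05, "tz": 0.3, "yaw": 3.5, "claw": 0}, {"tx": 2.2, "ty": 3.05, "tz": 0.3, "yaw": 3.5, "claw": 0}, {"tx": 2.2, "ty": 3.05, "tz": 0.3, "yaw": 3.5, "claw": 0}, {"tx": 2.2, "ty": 3.05, "tz": 0.3, "yaw": 3.5, "claw": 0}, {"tx": 2.2, "ty": 3.05, "tz": 0.3, "yaw": 3.5, "claw": 0}, {"tx": 2.2, "ty": 3.05, "tz": 0.3, "yaw": 3.5, "claw": 0}, {"tx": 2.2, "ty": 3.05, "tz": 0.3, "yaw": 3.5, "claw": 0}, {"tx": 2.2, "ty": 3.05, "tz": 0.3, "yaw": 3.5, "claw": 0}]}}

```text
time_s: 2.1
position: [0.6036, 0.0862, 0.3101]
tool_rot: [[0.046, 0.999, -0.001], [0.999, -0.046, 0.0], [-0.0, -0.001, -1.0]]
ft_force: [-0.1, -0.2, 0.9]
grip_width: 0.0001
gripper_force: 0.0
```

```bash
python3 -c "
from h import *
o=env.observe();print(env.tcp_to_tips,o['position'],o['q'],o['ft_force'],o['time_s'],np.degrees(np.arctan2(o['tool_rot'][1,0],o['tool_rot'][0,0])))"
```

```text
0.019 [0.60356576 0.08617053 0.31005011] [-2.98567054e+00  2.63365903e+01  5.72070816e+01 -2.17473928e-03
  9.64995467e+01 -3.69782113e-01] [-0.0937098  -0.19827838  0.926371  ] 2.1 87.38386692895698
```

Request:
{"name": "servo_tool", "arguments": {"steps": [{"tz": -3.5, "claw": 0}, {"tz": -3.5, "claw": 0}, {"tz": -3, "claw": 0}, {"tz": -0.7, "tx": -0.25, "claw": 0}, {"tz": -0.7, "tx": -0.25, "claw": 0}, {"tz": -0.7, "tx": -0.25, "claw": 0}, {"tz": -0.7, "tx": -0.25, "claw": 0}, {"tz": -0.7, "tx": -0.25, "claw": 0}, {"tz": -0.7, "tx": -0.25, "claw": 0}, {"tz": -0.6, "tx": -0.25, "claw": 0}, {"tz": -0.6, "tx": -0.25, "claw": 0}, {"tz": -0.6, "tx": -0.25, "claw": 0}, {"tz": -0.5, "tx": -0.25, "claw": 0}, {"claw": 0}]}}

```text
invalid input at $.steps[0]: expected keys tx, ty, tz, yaw, claw
```

Request:
{"name": "servo_tool", "arguments": {"steps": [{"tz": 4, "claw": 0}, {"tz": 4, "ty": -2, "claw": 4}, {"tz": 3, "ty": -4, "claw": 4}, {"tx": -4, "claw": 4}, {"tx": -5, "claw": 4}, {"tx": -5, "claw": 4}, {"tx": -5, "claw": 4}]}}

```text
invalid input at $.steps[0]: expected keys tx, ty, tz, yaw, claw
```

```bash
python3 -c "
from h import *
save('top','top1');im,d=save('side','side1')
cv2.imwrite('pics/s1c.png',cv2.resize(im[130:300,200:400,::-1],None,fx=3.2,fy=3.2))
im=np.load('pics/top1.npz')['im']
cv2.imwrite('pics/t1c.png',cv2.resize(im[165:275,215:395,::-1],None,fx=4,fy=4))
print(env.observe()['position'])"; sed -i 's#pics/top0.npz#pics/top1.npz#' m.py; python3 m.py
```

```text
[0.60429883 0.08789589 0.30923338]
deck 2623 0.09478682181411315 ((0.5822435021400452, 0.02801474928855896), (0.3619810938835144, 0.19089996814727783), 87.25204467773438)
hatch plane [-1.10069237  0.14040261  0.82241078] 230 568 angle 47.97429524794481 [ 0.55047801 -0.04714754  0.10948541] [ 0.64576763 -0.00384195  0.20867863]
yel 10 [320.  212.9] [0.58741972 0.00142878 0.22481127] [ 0.57708331 -0.00115929  0.2148136 ] [0.59532556 0.00386882 0.23253171]
blk 196 [295.59693878 207.76020408] [0.57399851 0.07113933 0.42617519] [0.46495934 0.01933535 0.16719837] [0.61994068 0.15317208 1.35183291]
----
deck centre aligned [(np.float64(0.48597157675208996), np.float64(0.6743324314257096)), (np.float64(-0.12207284094317372), np.float64(0.2378279549290801))]
hatch [(np.float64(0.5519483092923785), np.float64(0.6452579475974345)), (np.float64(-0.01667584224896572), np.float64(0.026732087574474914))]
theta 0.7966182263951707 45.642862255640395
hinge x aligned 0.6515823282955823
grip point world [ 0.59584087 -0.02514943  0.21442115] push [0.59331714 0.03305279 0.16851764]
10 5 [-0.13824892  0.02611812  0.04428922] [-0.13723317  0.02562908  0.05088764] [-0.14072338  0.02379393  0.04740002] [-0.13370317  0.02703699  0.05408503]m.py:38: RuntimeWarning: Mean of empty slice.
  F=P[m]@R-hin; L=np.c_[F@ex,F[:,1],F@n]; t=L[L[:,2]>.047]; print(len(L),len(t),L.mean(0),t.mean(0),t.min(0),t.max(0)); pl.append(t)
  ret = um.true_divide(
Traceback (most recent call last):
  File "m.py", line 38, in <module>
    F=P[m]@R-hin; L=np.c_[F@ex,F[:,1],F@n]; t=L[L[:,2]>.047]; print(len(L),len(t),L.mean(0),t.mean(0),t.min(0),t.max(0)); pl.append(t)
                                                                                                      ~~~~~^^^
ValueError: zero-size array to reduction operation minimum which has no identity
```

View pics/t1c.png

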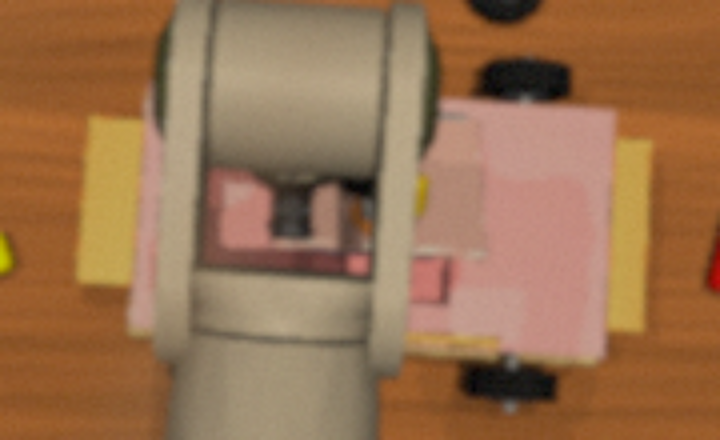

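The moves were refused because every row needs all five keys, so nothing has moved. The picture shows the gripper at (290,210) over the left of the hatch, clear of the fin at (360,190) and its yellow end at (420,195). I'm resending with full rows.

Request:
{"name": "servo_tool", "arguments": {"steps": [{"tx": 0, "ty": 0, "tz": -3.5, "yaw": 0, "claw": 0}, {"tx": 0, "ty": 0, "tz": -3.5, "yaw": 0, "claw": 0}, {"tx": 0, "ty": 0, "tz": -3, "yaw": 0, "claw": 0}, {"tx": -0.25, "ty": 0, "tz": -0.7, "yaw": 0, "claw": 0}, {"tx": -0.25, "ty": 0, "tz": -0.7, "yaw": 0, "claw": 0}, {"tx": -0.25, "ty": 0, "tz": -0.7, "yaw": 0, "claw": 0}, {"tx": -0.25, "ty": 0, "tz": -0.7, "yaw": 0, "claw": 0}, {"tx": -0.25, "ty": 0, "tz": -0.7, "yaw": 0, "claw": 0}, {"tx": -0.25, "ty": 0, "tz": -0.7, "yaw": 0, "claw": 0}, {"tx": -0.25, "ty": 0, "tz": -0.6, "yaw": 0, "claw": 0}, {"tx": -0.25, "ty": 0, "tz": -0.6, "yaw": 0, "claw": 0}, {"tx": -0.25, "ty": 0, "tz": -0.6, "yaw": 0, "claw": 0}, {"tx": -0.25, "ty": 0, "tz": -0.5, "yaw": 0, "claw": 0}, {"tx": 0, "ty": 0, "tz": 0, "yaw": 0, "claw": 0}]}}

```text
time_s: 3.6
position: [0.5775, 0.0847, 0.1445]
tool_rot: [[0.048, 0.999, -0.001], [0.999, -0.048, -0.0], [-0.0, -0.001, -1.0]]
ft_force: [-0.6, 0.6, -0.5]
grip_width: 0.0001
gripper_force: 0.0
```

Request:
{"name": "servo_tool", "arguments": {"steps": [{"tx": 0, "ty": 0, "tz": 4, "yaw": 0, "claw": 2.2}, {"tx": 0, "ty": 0, "tz": 4, "yaw": 0, "claw": 2.2}, {"tx": -2, "ty": 2, "tz": 4, "yaw": 0, "claw": 2.2}, {"tx": -3, "ty": 4, "tz": 0, "yaw": 0, "claw": 2.2}, {"tx": -3, "ty": 4, "tz": 0, "yaw": 0, "claw": 2.2}, {"tx": -3, "ty": 4, "tz": 0, "yaw": 0, "claw": 2.2}, {"tx": -3, "ty": 4, "tz": 0, "yaw": 0, "claw": 2.2}]}}

```text
time_s: 4.3
position: [0.4366, 0.2658, 0.2654]
tool_rot: [[0.049, 0.999, 0.0], [0.999, -0.049, -0.0], [-0.0, 0.0, -1.0]]
ft_force: [0.9, -0.0, -0.5]
grip_width: 0.0219
gripper_force: 0.0
```

```bash
sed -i 's#top1.npz#top2.npz#' m.py; python3 -c "
from h import *
im,d=save('top','top2')
cv2.imwrite('pics/t2c.png',cv2.resize(im[165:275,215:395,::-1],None,fx=4,fy=4))
print(env.observe()['position'])"; python3 m.py
```

```text
[0.43212808 0.27058514 0.26567273]
deck 4516 0.09478409187022556 ((0.5824779272079468, 0.028026655316352844), (0.3622583746910095, 0.19118309020996094), 87.23323822021484)Traceback (most recent call last):
  File "m.py", line 15, in <module>
    print('hatch plane',s,k.sum(),len(Q),'angle',np.degrees(np.arctan(np.hypot(*s[:2]))), Q[k].min(0),Q[k].max(0))
                                                                                          ~~~~~~~~^^^
    return umr_minimum(a, axis, None, out, keepdims, initial, where)
ValueError: zero-size array to reduction operation minimum which has no identity
```

View pics/t2c.png

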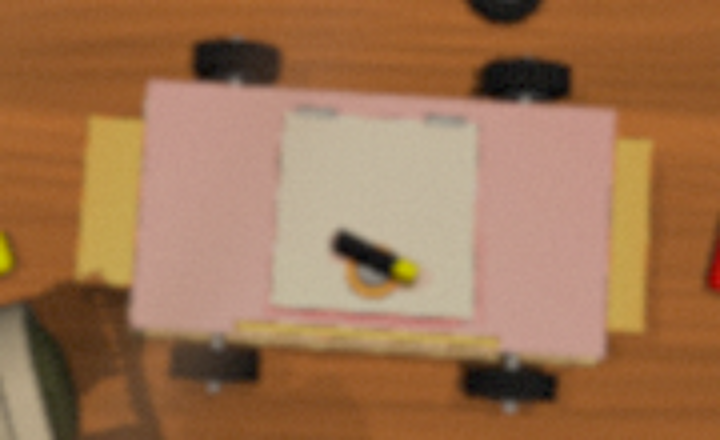

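The hatch is now nearly down: plate at (375,210), fin from (340,240) to its yellow end at (407,270). I'm re-measuring with the colour mask adjusted for the paler plate.

```bash
sed -i "s#^ht=.*#ht=(P[:,2]>.1)\&(c[:,0]>140)\&(hsv[:,1]<90)\&(abs(P[:,0]-.59)<.09)\&(abs(P[:,1]-.028)<.08)#; s#(P\[:,2\]>.13)#(P[:,2]>.115)\&(abs(P[:,0]-.57)<.06)\&(abs(P[:,1]-.028)<.05)#g; s#>.047#>.049#" m.py; python3 m.py
```

```text
deck 4516 0.09478409187022556 ((0.5824779272079468, 0.028026655316352844), (0.3622583746910095, 0.19118309020996094), 87.23323822021484)
hatch plane [-0.24259815  0.00946297  0.26200396] 2011 2245 angle 13.64638814512667 [ 0.505298   -0.04981186  0.10000248] [0.66987086 0.10625779 0.14226815]
yel 30 [315.4        232.26666667] [0.53698099 0.0105287  0.17727654] [0.52959252 0.00288075 0.16436964] [0.54360317 0.02007253 0.18367102]
blk 68 [305.76470588 228.23529412] [0.54827874 0.0379291  0.17299946] [0.53511269 0.01739093 0.15978332] [0.56028338 0.05738952 0.18083671]
----
deck centre aligned [(np.float64(0.48544506652216596), np.float64(0.674395301327292)), (np.float64(-0.12132221733467353), np.float64(0.23701006810358932))]
hatch [(np.float64(0.5056164949028771), np.float64(0.6592703252865172)), (np.float64(-0.015711777289749287), np.float64(0.1327552864817333))]
theta 0.23811807076980973 13.643160480907552
hinge x aligned 0.6533436778646786
grip point world [0.54548609 0.03096366 0.16700688] push [0.56808552 0.0878932  0.12518232]
30 23 [-0.13367219 -0.02083909  0.05222018] [-0.13275184 -0.02073657  0.05433618] [-0.13986682 -0.02837192  0.04993238] [-0.12668851 -0.01126999  0.05860364]
68 47 [-0.12304558  0.0070978   0.05039824] [-0.12197109  0.00695922  0.05370844] [-0.1328521  -0.01366295  0.04944956] [-0.11176623  0.02698299  0.058843  ]
((-0.1240856721997261, -0.0012088902294635773), (0.05860224738717079, 0.011752991937100887), 66.87508392333984)
wing angle 1.1995861081277024
```

Request:
{"name": "servo_tool", "arguments": {"steps": [{"tx": 1.8, "ty": -4, "tz": 0, "yaw": -3.7, "claw": 2}, {"tx": 1.8, "ty": -4, "tz": 0, "yaw": -3.7, "claw": 2}, {"tx": 1.8, "ty": -4, "tz": 0, "yaw": -3.7, "claw": 2}, {"tx": 1.8, "ty": -4, "tz": 0, "yaw": -3.7, "claw": 2}, {"tx": 1.8, "ty": -4, "tz": 0, "yaw": -3.7, "claw": 2}, {"tx": 1.8, "ty": -3.5, "tz": 0, "yaw": -3.7, "claw": 2}, {"tx": 0, "ty": 0, "tz": 0, "yaw": 0, "claw": 2}, {"tx": 0, "ty": 0, "tz": 0, "yaw": 0, "claw": 2}]}}

```text
time_s: 5.15
position: [0.546, 0.029, 0.2649]
tool_rot: [[0.423, 0.906, -0.001], [0.906, -0.423, 0.0], [-0.0, -0.001, -1.0]]
ft_force: [-0.3, 0.2, 0.1]
grip_width: 0.0204
gripper_force: 0.0
```

Request:
{"name": "servo_tool", "arguments": {"steps": [{"tx": 0, "ty": 0.1, "tz": -3, "yaw": 0, "claw": 2}, {"tx": 0, "ty": 0, "tz": -2, "yaw": 0, "claw": 2}, {"tx": 0, "ty": 0, "tz": -1.5, "yaw": 0, "claw": 2}, {"tx": 0, "ty": 0, "tz": -1.5, "yaw": 0, "claw": 2}, {"tx": 0, "ty": 0, "tz": -1, "yaw": 0, "claw": 2}, {"tx": 0, "ty": 0, "tz": 0, "yaw": 0, "claw": 2}]}}

```text
time_s: 5.75
position: [0.5452, 0.0316, 0.1744]
tool_rot: [[0.421, 0.907, -0.002], [0.907, -0.421, 0.0], [-0.001, -0.002, -1.0]]
ft_force: [0.3, 1.2, -0.2]
grip_width: 0.0199
gripper_force: 0.0
```

Request:
{"name": "servo_tool", "arguments": {"steps": [{"tx": 0, "ty": 0, "tz": 0, "yaw": 4.7, "claw": 2}, {"tx": 0, "ty": 0, "tz": 0, "yaw": 4.7, "claw": 2}, {"tx": 0, "ty": 0, "tz": 0, "yaw": 4.7, "claw": 2}, {"tx": 0, "ty": 0, "tz": 0, "yaw": 4.7, "claw": 2}, {"tx": 0, "ty": 0, "tz": 0, "yaw": 4.7, "claw": 2}, {"tx": 0, "ty": 0, "tz": 0, "yaw": 4.7, "claw": 2}, {"tx": 0, "ty": 0, "tz": 0, "yaw": 4.7, "claw": 2}, {"tx": 0, "ty": 0, "tz": 0, "yaw": 4.7, "claw": 2}, {"tx": 0, "ty": 0, "tz": 0, "yaw": 4.7, "claw": 2}, {"tx": 0, "ty": 0, "tz": 0, "yaw": 4.7, "claw": 2}, {"tx": 0, "ty": 0, "tz": 0, "yaw": 4.7, "claw": 2}, {"tx": 0, "ty": 0, "tz": 0, "yaw": 4.7, "claw": 2}, {"tx": 0, "ty": 0, "tz": 0, "yaw": 0, "claw": 2}, {"tx": 0, "ty": 0, "tz": 0, "yaw": -4, "claw": 2}, {"tx": 0, "ty": 0, "tz": 0, "yaw": -4, "claw": 2.4}]}}

```text
time_s: 7.25
position: [0.5461, 0.031, 0.176]
tool_rot: [[-0.393, 0.919, 0.001], [0.919, 0.393, -0.0], [-0.0, 0.001, -1.0]]
ft_force: [0.9, -0.3, -0.0]
grip_width: 0.0243
gripper_force: 0.0
```

Lifting off, moving aside and measuring.

Request:
{"name": "servo_tool", "arguments": {"steps": [{"tx": 0, "ty": 0, "tz": 3, "yaw": 0, "claw": 2.4}, {"tx": 0, "ty": 0, "tz": 4, "yaw": 0, "claw": 2.4}, {"tx": -1, "ty": 2, "tz": 3, "yaw": -4, "claw": 0}, {"tx": -2, "ty": 4, "tz": 0, "yaw": -4, "claw": 0}, {"tx": -2, "ty": 4, "tz": 0, "yaw": -4, "claw": 0}, {"tx": -2, "ty": 4, "tz": 0, "yaw": -4, "claw": 0}, {"tx": -2, "ty": 4, "tz": 0, "yaw": -4, "claw": 0}, {"tx": -2, "ty": 4, "tz": 0, "yaw": -4, "claw": 0}, {"tx": 0, "ty": 0, "tz": 0, "yaw": 0, "claw": 0}]}}

```text
time_s: 8.15
position: [0.4334, 0.2545, 0.2762]
tool_rot: [[0.008, 1.0, 0.001], [1.0, -0.008, 0.001], [0.001, 0.001, -1.0]]
ft_force: [0.8, -0.2, -0.3]
grip_width: 0.0002
gripper_force: 0.0
```

```bash
sed -i 's#top2.npz#top3.npz#' m.py; python3 -c "
from h import *
im,d=save('top','top3')
cv2.imwrite('pics/t3c.png',cv2.resize(im[165:275,215:395,::-1],None,fx=4,fy=4))
print(env.observe()['position'])"; python3 m.py
```

```text
[0.43467113 0.25270668 0.27602992]
deck 4474 0.09478937453079268 ((0.5820778608322144, 0.027907639741897583), (0.3623909652233124, 0.19052191078662872), 87.22933197021484)
hatch plane [-0.21474622  0.00954004  0.2437443 ] 2043 2270 angle 12.131581214595316 [ 0.50289277 -0.04664976  0.1000914 ] [0.6657893  0.10631066 0.13888085]
yel 22 [316.13636364 227.27272727] [0.55166485 0.00822415 0.17162897] [0.54662174 0.00235263 0.16403733] [0.55833744 0.0144314  0.17643925]
blk 72 [306.15277778 230.63888889] [0.54156937 0.03660195 0.17074242] [0.53191094 0.0136473  0.15396337] [0.55211991 0.05717531 0.17846386]
----
deck centre aligned [(np.float64(0.48555626597662954), np.float64(0.6742842115540348)), (np.float64(-0.12141156630229633), np.float64(0.23692473590126203))]
hatch [(np.float64(0.504637708468469), np.float64(0.6585107323459862)), (np.float64(-0.015501446189512458), np.float64(0.13263247195884367))]
theta 0.21175210451310464 12.132501891614007
hinge x aligned 0.6535451396981217
grip point world [0.54383186 0.03109128 0.1640787 ] push [0.56752565 0.08796537 0.12278777]
22 20 [-0.11680756 -0.02244155  0.05326896] [-0.11655923 -0.02197557  0.05408046] [-0.12199433 -0.02797007  0.04988011] [-0.10988556 -0.01606675  0.05933328]
72 51 [-0.12788223  0.00538915  0.04998138] [-0.12715822  0.00677375  0.05320003] [-0.1377646  -0.01380955  0.04926218] [-0.11729355  0.02584972  0.05860869]
((-0.1243855282664299, -0.000678500160574913), (0.010240917094051838, 0.05846461281180382), 20.683507919311523)
wing angle 1.9240050796094852
```

View pics/t3c.png

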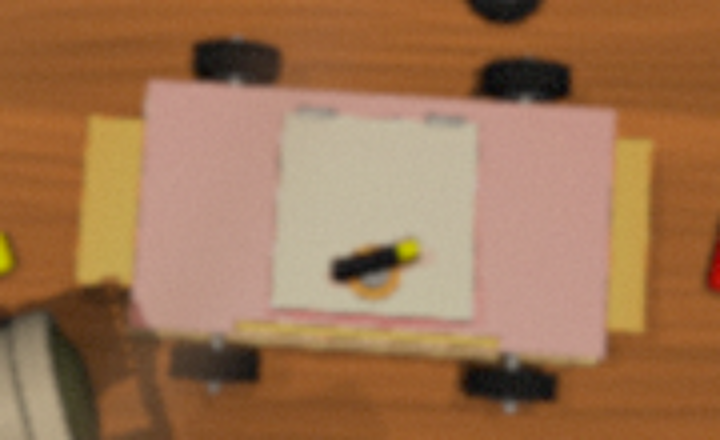

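The picture shows the wing turned in: black end at (335,270), yellow end at (408,250), about 1.93 rad, which is well above 1.45. Now I'll push the hatch shut.

Request:
{"name": "servo_tool", "arguments": {"steps": [{"tx": 2.5, "ty": -3.3, "tz": 0, "yaw": 0, "claw": 0}, {"tx": 2.5, "ty": -3.3, "tz": 0, "yaw": 0, "claw": 0}, {"tx": 2.5, "ty": -3.3, "tz": 0, "yaw": 0, "claw": 0}, {"tx": 2.5, "ty": -3.3, "tz": 0, "yaw": 0, "claw": 0}, {"tx": 2.5, "ty": -3.3, "tz": 0, "yaw": 0, "claw": 0}, {"tx": 0, "ty": 0, "tz": -4, "yaw": 0, "claw": 0}, {"tx": 0, "ty": 0, "tz": -4, "yaw": 0, "claw": 0}, {"tx": 0, "ty": 0, "tz": -3.6, "yaw": 0, "claw": 0}, {"tx": 0, "ty": 0, "tz": -1, "yaw": 0, "claw": 0}, {"tx": 0, "ty": 0, "tz": -1, "yaw": 0, "claw": 0}, {"tx": 0, "ty": 0, "tz": -0.7, "yaw": 0, "claw": 0}, {"tx": 0, "ty": 0, "tz": -0.5, "yaw": 0, "claw": 0}, {"tx": 0, "ty": 0, "tz": -0.3, "yaw": 0, "claw": 0}, {"tx": 0, "ty": 0, "tz": 0, "yaw": 0, "claw": 0}]}}

```text
time_s: 9.6
position: [0.5612, 0.0857, 0.1246]
tool_rot: [[0.01, 1.0, 0.001], [1.0, -0.01, -0.0], [-0.0, 0.001, -1.0]]
ft_force: [0.2, 0.4, -0.0]
grip_width: -0.0003
gripper_force: 0.0
```

Request:
{"name": "servo_tool", "arguments": {"steps": [{"tx": 0, "ty": 0, "tz": -0.2, "yaw": 0, "claw": 0}, {"tx": 0, "ty": 0, "tz": -0.2, "yaw": 0, "claw": 0}, {"tx": 0, "ty": 0, "tz": -0.1, "yaw": 0, "claw": 0}, {"tx": 0, "ty": 0, "tz": 0, "yaw": 0, "claw": 0}]}}

```text
time_s: 10.0
position: [0.5612, 0.0858, 0.1217]
tool_rot: [[0.01, 1.0, 0.003], [1.0, -0.01, -0.0], [-0.0, 0.003, -1.0]]
ft_force: [-7.2, -0.0, 19.3]
grip_width: -0.0002
gripper_force: 9.7
```

The hatch is against the deck: tip z is 102.7 mm and it pushes back with 19 N. I'm retreating to check.

Request:
{"name": "servo_tool", "arguments": {"steps": [{"tx": 0, "ty": 0, "tz": 3, "yaw": 0, "claw": 0}, {"tx": 0, "ty": 0, "tz": 4.5, "yaw": 0, "claw": 0}, {"tx": -1, "ty": 2, "tz": 4, "yaw": 3, "claw": 4}, {"tx": -3, "ty": 4, "tz": 0, "yaw": 3, "claw": 4}, {"tx": -3, "ty": 4, "tz": 0, "yaw": 3, "claw": 4}, {"tx": -3, "ty": 4, "tz": 0, "yaw": 3, "claw": 4}, {"tx": -3, "ty": 3, "tz": 0, "yaw": 3, "claw": 4}, {"tx": 0, "ty": 0, "tz": 0, "yaw": 3.5, "claw": 4}]}}

```text
time_s: 10.8
position: [0.4277, 0.2587, 0.2347]
tool_rot: [[-0.315, 0.949, -0.0], [0.949, 0.315, 0.001], [0.001, 0.0, -1.0]]
ft_force: [1.1, -0.5, 0.1]
grip_width: 0.04
gripper_force: 0.0
```

```bash
sed -i 's#top3.npz#top4.npz#' m.py; python3 -c "
from h import *
im,d=save('top','top4')
print(env.observe()['position'])"; python3 m.py
```

```text
[0.42932776 0.25742357 0.23472509]
deck 4419 0.09472481458383539 ((0.5822986960411072, 0.028333812952041626), (0.3619630038738251, 0.19081410765647888), 87.23292541503906)
hatch plane [-3.88613432e-04 -3.18006943e-05  1.03250839e-01] 1922 2034 angle 0.022340334051441688 [ 0.50028627 -0.04704884  0.10000146] [0.67621329 0.10661815 0.1070132 ]
yel 20 [315.  232.1] [0.53920601 0.00992653 0.14866516] [0.53343817 0.00398407 0.1434337 ] [0.54547639 0.01585418 0.15129821]
blk 40 [305.675 234.8  ] [0.5308783  0.03696688 0.14825762] [0.52395423 0.01860233 0.14368742] [0.53928759 0.05640658 0.15392612]
----
deck centre aligned [(np.float64(0.4854635932347299), np.float64(0.6744799674290527)), (np.float64(-0.12152599725523612), np.float64(0.236959847425084))]
hatch [(np.float64(0.500741535665461), np.float64(0.6591307758120009)), (np.float64(-0.01562877477772699), np.float64(0.1327925458661871))]
theta 0.0003862318011876024 0.022129452121785513
hinge x aligned 0.6412996002027739
grip point world [0.51961794 0.0323343  0.13904789] push [0.5515013  0.08879353 0.10303669]
20 19 [-0.10330705 -0.02138805  0.05362526] [-0.10303279 -0.02135415  0.05390071] [-0.10936618 -0.02727938  0.05083563] [-0.09675097 -0.01531465  0.05625836]
40 38 [-0.11299199  0.00519635  0.05321398] [-0.11301281  0.00463784  0.05345077] [-0.12089067 -0.01301152  0.04902244] [-0.10381537  0.02440971  0.05888485]
((-0.11089424788951874, -0.002156320959329605), (0.009246396832168102, 0.056424763053655624), 22.079540252685547)
wing angle 1.9374035553914126
```

The hatch is flat: its outer face is at 103.2 mm with 0.02° of tilt. The fin is at (0.532, 0.030) and 111°. Moving over it.

Request:
{"name": "servo_tool", "arguments": {"steps": [{"tx": 1.7, "ty": -3.8, "tz": 0, "yaw": 0, "claw": 4}, {"tx": 1.7, "ty": -3.8, "tz": 0, "yaw": 0, "claw": 4}, {"tx": 1.7, "ty": -3.8, "tz": 0, "yaw": 0, "claw": 4}, {"tx": 1.7, "ty": -3.8, "tz": 0, "yaw": 0, "claw": 4}, {"tx": 1.7, "ty": -3.8, "tz": 0, "yaw": 0, "claw": 4}, {"tx": 1.7, "ty": -3.8, "tz": 0, "yaw": 0, "claw": 4}, {"tx": 0, "ty": 0, "tz": 0, "yaw": 0, "claw": 4}, {"tx": 0, "ty": 0, "tz": 0, "yaw": 0, "claw": 4}]}}

```text
time_s: 11.65
position: [0.5333, 0.0266, 0.234]
tool_rot: [[-0.305, 0.952, -0.0], [0.952, 0.305, 0.0], [0.0, -0.0, -1.0]]
ft_force: [0.3, -0.4, -0.5]
grip_width: 0.0403
gripper_force: 0.0
```

Request:
{"name": "servo_tool", "arguments": {"steps": [{"tx": -0.1, "ty": 0.35, "tz": -3, "yaw": 0, "claw": 4}, {"tx": 0, "ty": 0, "tz": -3, "yaw": 0, "claw": 4}, {"tx": 0, "ty": 0, "tz": -1.7, "yaw": 0, "claw": 4}, {"tx": 0, "ty": 0, "tz": -1.5, "yaw": 0, "claw": 4}, {"tx": 0, "ty": 0, "tz": 0, "yaw": 0, "claw": 1.8}, {"tx": 0, "ty": 0, "tz": 0, "yaw": 0, "claw": 0.5}, {"tx": 0, "ty": 0, "tz": 0, "yaw": 0, "claw": 0.5}, {"tx": 0, "ty": 0, "tz": 0, "yaw": 0, "claw": 0.5}, {"tx": 0, "ty": 0, "tz": 0, "yaw": 0, "claw": 0.5}], "newtons": 60}}

```text
time_s: 12.55
position: [0.5327, 0.0322, 0.1432]
tool_rot: [[-0.308, 0.951, 0.003], [0.951, 0.308, 0.001], [0.0, 0.003, -1.0]]
ft_force: [4.2, 4.1, -5.0]
grip_width: 0.0108
gripper_force: 60.1
```

Request:
{"name": "servo_tool", "arguments": {"steps": [{"tx": 0, "ty": 0, "tz": -0.3, "yaw": 0, "claw": 0.5}, {"tx": 0, "ty": 0, "tz": -0.3, "yaw": 0, "claw": 0.5}, {"tx": 0, "ty": 0, "tz": -0.3, "yaw": 0, "claw": 0.5}, {"tx": 0, "ty": 0, "tz": 0, "yaw": 0, "claw": 0.5}, {"tx": 0, "ty": 0, "tz": 0, "yaw": 0, "claw": 0.5}], "newtons": 60}}

```text
time_s: 13.05
position: [0.5328, 0.0321, 0.1352]
tool_rot: [[-0.308, 0.951, 0.004], [0.951, 0.308, 0.001], [-0.0, 0.004, -1.0]]
ft_force: [0.6, 6.3, 8.9]
grip_width: 0.011
gripper_force: 62.1
```

Request:
{"name": "servo_tool", "arguments": {"steps": [{"tx": 0, "ty": 0, "tz": -0.1, "yaw": 0, "claw": 0.5}, {"tx": 0, "ty": 0, "tz": 0, "yaw": -5, "claw": 0.5}, {"tx": 0, "ty": 0, "tz": 0, "yaw": -5, "claw": 0.5}, {"tx": 0, "ty": 0, "tz": 0, "yaw": -5, "claw": 0.5}, {"tx": 0, "ty": 0, "tz": 0, "yaw": -5, "claw": 0.5}, {"tx": 0, "ty": 0, "tz": 0, "yaw": 0, "claw": 0.5}], "newtons": 60}}

```text
time_s: 13.65
position: [0.5336, 0.0323, 0.1346]
tool_rot: [[0.038, 0.999, 0.006], [0.999, -0.038, 0.001], [0.002, 0.006, -1.0]]
ft_force: [3.4, 7.0, 8.5]
grip_width: 0.0109
gripper_force: 62.2
```

Request:
{"name": "servo_tool", "arguments": {"steps": [{"tx": 0, "ty": 0, "tz": 0, "yaw": -5, "claw": 0.5}, {"tx": 0, "ty": 0, "tz": 0, "yaw": -5, "claw": 0.5}, {"tx": 0, "ty": 0, "tz": 0, "yaw": -5, "claw": 0.5}, {"tx": 0, "ty": 0, "tz": 0, "yaw": -5, "claw": 0.5}, {"tx": 0, "ty": 0, "tz": 0, "yaw": -5, "claw": 0.5}, {"tx": 0, "ty": 0, "tz": 0, "yaw": -5, "claw": 0.5}, {"tx": 0, "ty": 0, "tz": 0, "yaw": -5, "claw": 0.5}, {"tx": 0, "ty": 0, "tz": 0, "yaw": -5, "claw": 0.5}, {"tx": 0, "ty": 0, "tz": 0, "yaw": -5, "claw": 0.5}, {"tx": 0, "ty": 0, "tz": 0, "yaw": 0, "claw": 0.5}], "newtons": 60}}

```text
time_s: 14.65
position: [0.5355, 0.0317, 0.1354]
tool_rot: [[0.734, 0.679, 0.012], [0.679, -0.734, 0.0], [0.009, 0.008, -1.0]]
ft_force: [10.3, 5.3, 7.9]
grip_width: 0.0107
gripper_force: 62.1
```

Request:
{"name": "servo_tool", "arguments": {"steps": [{"tx": 0.2, "ty": 0, "tz": -0.1, "yaw": 0, "claw": 0.5}, {"tx": 0.1, "ty": 0, "tz": -0.1, "yaw": 0, "claw": 0.5}, {"tx": 0, "ty": 0, "tz": 0, "yaw": -3, "claw": 0.5}, {"tx": 0, "ty": 0, "tz": 0, "yaw": 0, "claw": 0.5}], "newtons": 60}}

```text
time_s: 15.05
position: [0.5361, 0.0316, 0.1326]
tool_rot: [[0.768, 0.641, 0.005], [0.641, -0.768, 0.0], [0.004, 0.003, -1.0]]
ft_force: [0.4, 2.1, 10.2]
grip_width: 0.0108
gripper_force: 62.4
```

Request:
{"name": "servo_tool", "arguments": {"steps": [{"tx": 0, "ty": 0, "tz": 0, "yaw": -5, "claw": 0.5}, {"tx": 0, "ty": 0, "tz": 0, "yaw": -5, "claw": 0.5}, {"tx": 0, "ty": 0, "tz": 0, "yaw": -5, "claw": 0.5}, {"tx": 0, "ty": 0, "tz": 0, "yaw": -5, "claw": 0.5}, {"tx": 0, "ty": 0, "tz": 0, "yaw": -5, "claw": 0.5}, {"tx": 0, "ty": 0, "tz": 0, "yaw": -5, "claw": 0.5}, {"tx": 0, "ty": 0, "tz": 0, "yaw": -5, "claw": 0.5}, {"tx": 0, "ty": 0, "tz": 0, "yaw": -5, "claw": 0.5}, {"tx": 0, "ty": 0, "tz": 0, "yaw": -3, "claw": 0.5}, {"tx": 0, "ty": 0, "tz": 0, "yaw": 0, "claw": 0.5}], "newtons": 60}}

```text
time_s: 16.05
position: [0.5369, 0.0301, 0.1329]
tool_rot: [[0.998, -0.055, 0.007], [-0.055, -0.998, -0.003], [0.007, 0.003, -1.0]]
ft_force: [3.0, -4.7, 9.1]
grip_width: 0.0109
gripper_force: 62.3
```

```bash
python3 -c "
from h import *
o=env.observe();print(o['wrist_torque'],o['ft_force'],np.degrees(np.arctan2(o['tool_rot'][1,0],o['tool_rot'][0,0])),o['q'][5],o['position'])"
```

```text
[-0.76850468 -0.29366016  0.1132303 ] [ 2.99942636 -4.72264969  9.13342214] -3.1359186203268488 83.82638749210184 [0.53688173 0.0300857  0.13292052]
```

Request:
{"name": "servo_tool", "arguments": {"steps": [{"tx": 0, "ty": 0, "tz": 0, "yaw": 0, "claw": 3}, {"tx": 0, "ty": 0, "tz": 0, "yaw": 0, "claw": 3.5}, {"tx": 0, "ty": 0, "tz": 0, "yaw": 0, "claw": 3.5}, {"tx": 0, "ty": 0, "tz": 0, "yaw": 0, "claw": 3.5}, {"tx": 0, "ty": 0, "tz": 2, "yaw": 0, "claw": 3.5}, {"tx": 0, "ty": 0, "tz": 4, "yaw": 0, "claw": 3.5}, {"tx": 0, "ty": 0, "tz": 4, "yaw": 0, "claw": 3.5}, {"tx": -2, "ty": 4, "tz": 2, "yaw": 4, "claw": 3.5}, {"tx": -2, "ty": 4, "tz": 0, "yaw": 4, "claw": 3.5}, {"tx": -2, "ty": 4, "tz": 0, "yaw": 4, "claw": 3.5}, {"tx": -2, "ty": 4, "tz": 0, "yaw": 4, "claw": 3.5}, {"tx": -2, "ty": 4, "tz": 0, "yaw": 4, "claw": 3.5}, {"tx": -1, "ty": 4, "tz": 0, "yaw": 4, "claw": 3.5}, {"tx": 0, "ty": 0, "tz": 0, "yaw": 0, "claw": 3.5}]}}

```text
time_s: 17.45
position: [0.4231, 0.2747, 0.2502]
tool_rot: [[0.931, 0.364, -0.001], [0.364, -0.931, 0.001], [-0.0, -0.001, -1.0]]
ft_force: [0.0, -0.6, -0.6]
grip_width: 0.0354
gripper_force: 0.0
```

```bash
sed -i 's#top4.npz#top5.npz#; s#>.049#>.038#' m.py; python3 -c "
from h import *
im,d=save('top','top5')
cv2.imwrite('pics/t5c.png',cv2.resize(im[165:275,215:395,::-1],None,fx=4,fy=4))
print(env.observe()['position'])"; python3 m.py
```

```text
[0.42395984 0.27284332 0.25012896]
deck 4398 0.0948205989288147 ((0.5822151899337769, 0.02824707329273224), (0.3619968295097351, 0.19060149788856506), 87.228515625)
hatch plane [-1.24154349e-03 -9.32229140e-05  1.03820631e-01] 1939 2027 angle 0.07133541170605291 [ 0.50035544 -0.04995344  0.10000403] [0.672994   0.10665862 0.10707329]
yel 13 [307.23076923 240.38461538] [0.51482808 0.0321037  0.14550154] [0.51013246 0.02680605 0.14250484] [0.51893088 0.03590425 0.14954955]
blk 36 [307.75       231.41666667] [0.54107553 0.0309096  0.14495935] [0.52157706 0.02706857 0.13977739] [0.56012417 0.03589687 0.14990822]
----
deck centre aligned [(np.float64(0.48547284476726804), np.float64(0.6744173642502824)), (np.float64(-0.12149889198416798), np.float64(0.2371157667958531))]
hatch [(np.float64(0.5008075867854562), np.float64(0.6593305147093457)), (np.float64(-0.015939967598292297), np.float64(0.13272706155360453))]
theta 0.0012352286586658839 0.07077338887516091
hinge x aligned 0.6569633685463262
grip point world [0.53528951 0.03135183 0.13915313] push [0.56714233 0.08781261 0.10311734]
13 13 [-0.14448109 -0.00028429  0.05032312] [-0.14448109 -0.00028429  0.05032312] [-0.149343   -0.0056559   0.04732766] [-0.14027055  0.00370307  0.05437555]
36 36 [-0.11820619 -0.00014893  0.04981338] [-0.11820619 -0.00014893  0.04981338] [-0.13793619 -0.00435908  0.04465153] [-0.09914626  0.00390097  0.05474186]
((-0.12416475266218185, 0.00024248799309134483), (0.049929436296224594, 0.009028853848576546), 3.6354525089263916)
wing angle 0.005151848750107861
```

View pics/t5c.png

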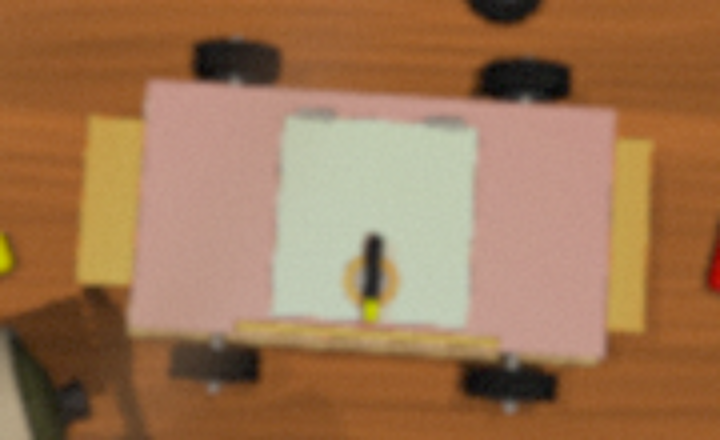

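The fin now points straight at the free edge, with its yellow end at (371,310) and an angle of about 0.005 rad. Its top is about 3–4 mm lower than when unlocked, which fits a hooked tongue. The hatch is flat and the robot is clear, so I'm handing the job in.

```bash
python3 -c "
from rig import env
print(env.close_job())"
```

```text
the job is handed in; nothing more can be done
None
```

The hatch is shut flat and latched, with the wing at about 0 rad and its yellow end pointing out past the free edge; the tongue under the deck is inferred from the fin's lower height, no move was made near the glue gun, screwdriver or spare wheel, and the job was handed in at about 17.5 s.

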